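# Index the ratchet carousel and load the last steel sleeve

## Task

Work the carousel's ratchet lever back and forth, full strokes, until its one empty pocket stands in front of the chute, then slide the waiting steel sleeve along the chute into that pocket, fully home against the hub. Turn the carousel only with its lever, slide the sleeve without lifting it, leave the lever swung all the way back to its rest stop, and do not disturb the other things on the bench.

Things in the scene. Friction and masses are not known exactly. Their poses are not given: they have to be found in the camera images.
- station: Fixed indexing station: green base plate 300 x 300 x 10 mm carrying a round carousel, a ratchet lever and a chute. Origin: at bench height (0) under the carousel's vertical axis; z up. The chute lies along its +y axis, the lever on its -y side.
- carousel (a joint): Carousel angle (rad), growing counter-clockwise from above. 0 = empty pocket in front of the chute; starts between -1.75 and -0.75. Stiff (2.2 N m); a holding pawl stops it turning back (1.5 degrees of play), so overshoot costs a whole turn. 12 teeth: with the lever at its forward stop after a stroke it stands at a multiple of 30 degrees (within 0.5); starts between notches, so the first stroke may turn it less.
- hub (a point): On the carousel's axis, 68 mm up: top of the hub, 99 mm across. Around it a plate of 224 mm, top 38 mm up, over a toothed steel wheel of 260 mm. Six pockets, every 60 degrees, 80 mm from the axis, between upright cheeks 64 mm apart and 14 mm high, 69 to 105 mm from the axis, open outwards. Five hold a steel sleeve (74 mm up) fixed to the carousel, one is empty. Two notches make one pocket.
- lever (a joint): Ratchet lever angle (rad) about the carousel's axis, counter-clockwise from above: 0 = rest stop, 0.611 = forward stop. Starts at 0 to 0.35; stays where left. In the station's frame it points -107.5 degrees from +x at 0, -72.5 at 0.611 (forward is towards +x). A full forward stroke turns the wheel one tooth, 30 degrees; back strokes click over the teeth, the pawl dropping in surely only below 0.06.
- grip (a point): Centre of the top of the lever's grip: an upright black round post, 22 mm thick, from 20 to 115 mm above the bench, 195 mm from the axis; push it from either side or straddle it. Takes 12 to 17 N forwards, 2 N backwards. The lever arm runs 12 to 20 mm above the bench to 210 mm from the axis; the pawl beside it reaches 32 mm up and 157 mm out.
- pocket (a point): Centre of the floor of the empty pocket, on the carousel, 80 mm from its axis, 38 mm above the bench; turns with the carousel.
- load (a point): Fixed point before the chute where the empty pocket has to stand: 80 mm from the axis on the station's +y axis, 38 mm above the bench.
- chute (a point): Outer end of the chute's floor, mid-width, 246 mm from the axis on the station's +y axis, 39 mm above the bench (1 mm above the carousel plate). The chute is a steel channel from here to 134 mm from the axis, 64 mm wide inside, walls 5 mm thick and up to 55 mm above the bench, open at both ends and on top.
- sleeve: Loose steel sleeve waiting upright in the chute, 168 to 186 mm from the axis: a plain tube, outside 60 mm, bore 40 mm, 36 mm high, about 0.4 kg. Origin: centre of its underside. Pushed towards the axis it slides over the teeth into the pocket until it meets the hub, its centre then 80 mm from the axis.
- file: Bystander: flat steel file with wooden handle, 205 mm long, 20 mm high, lying beside the chute. Origin: underside, near its middle; x along it, handle to -x.
- collar: Bystander: dark flat steel ring, outside 72 mm, 18 mm high, on the bench beside the chute, robot side. Origin: centre of the underside.
- brush: Bystander: hand brush, 160 mm long, beyond the station on the lever side. Origin: underside, near its middle; x along it.
- oiler: Bystander: small round grey bottle, 52 mm thick, 110 mm high, beyond the station. Origin: centre of the underside.
- spanner: Bystander: steel spanner, 180 mm long, lying flat to the right of the lever. Origin: underside, near its middle; x along it.
Mind the look-alikes: they are no part of the job. There is more than one size of the sleeve; the job needs the smaller.

How it is judged:
On the way, in this order (a step that is already met when the one before it is completed fails the run):
1. the empty pocket stands in front of the chute (within 8 mm) while the sleeve still waits in the chute (horizontal distance between pocket and load below 0.008 m and horizontal distance between sleeve and load above 0.06 m), for 0.3 s.
2. the sleeve stands upright in the empty pocket, home against the hub (within 6 mm) (horizontal distance between pocket and load below 0.008 m and horizontal distance between sleeve and pocket below 0.006 m and angle between sleeve's own z axis and vertical below 0.06 rad and height (world z) of sleeve below 0.042 m), for 0.2 s.
At the end, for the whole second after the job is handed in: The empty pocket is in front of the chute (pocket centre within 8 mm of the load point), the sleeve stands upright in it on the carousel plate with its centre within 6 mm of the pocket's, the lever is back at its rest stop (below 0.1 rad), and sleeve and carousel are at rest (all of step 2 and value of joint lever below 0.1 rad and linear speed of sleeve below 0.01 m/s and velocity of joint carousel between -0.05 and 0.05 rad/s); the robot touches nothing.
It fails at once if the robot turns or pushes the carousel itself (over 6 N on it) instead of using its lever (contact force between any of the fingers, the arm and carousel above 6 N).
It fails at once if the sleeve is lifted (over 20 mm above the chute floor) or tipped over (height (world z) of sleeve above 0.059 m or angle between sleeve's own z axis and vertical above 0.6 rad).
It fails at once if a bystander is moved more than 30 mm (distance of any of file, collar, brush, oiler, spanner from where it was at the start of the episode above 0.03 m).
It also fails if it takes over 72 s, if anything falls off the work surface, if the arm or the gripper's body presses on something with over 40 N, if the wrist force passes 120 N, or if a joint passes its speed limit or range.

## Robot

A 6-joint arm with a two-finger parallel gripper is mounted at the origin on the work surface. World frame = base frame: x ahead of the robot, y to its left, z up, the work surface at z = 0. Lengths are in m, angles in rad, forces in N, time in s.
With the tool pointing down it reaches from about 0.35 to 0.975 m from the base axis. Payload 4.9 kg.
Tool frame: the origin (TCP) lies midway between the tips of the shut fingers; the grasp point (between the pads) lies 19 mm behind it; y points along the fingers, z is the direction in which the jaws open and shut, and the axes are right-handed (so a half turn about y gives the same grasp; the last joint's range is limited). The gripper opens to 85 mm and grips with 20 to 120 N. Pads are 22 mm wide; open, the fingers measure 114 mm over their backs; the gripper's body (76 mm by 85 mm) begins 54 mm behind the grasp point. The pads swing forward as they close: fully open they stand 13 mm farther back than shut.
Start: joints at [-1.33, 0.053, 1.613, -0, 1.476, -0.119], TCP at [0.22, -0.585, 0.231] pointing down, gripper open.
Joint ranges: [-3.01, 3.01], [-1.01, 2.22], [0.06, 2.58], [-1.02, 4.17], [0.09, 2.62], [-3.14, 3.14]. Speed limits (rad/s): [2.57, 2.57, 3.14, 3.14, 3.14, 3.14].

## Interface

Orientations are given as a unit quaternion [w, x, y, z].
In Python, from plant import * gives the robot as it stands.
- The arm moves only by the shell command python3 -m crank 'ROWS'. ROWS is JSON, a list that holds one entry, the list of rows, each a list of 5 numbers: the gripper command: -1 is shut, 1 is fully open, values between are in proportion, then the shift along the tool's x, y, z in cm, then the turn about the tool's y in degrees. In form: [[[jaw, dx, dy, dz, twist], ...]]. A call has 1 to 8 rows; each row shifts and turns the commanded pose from where the row before left it, along the tool's axes as they then stand; what a row does not reach is not made up. A row lasts 1/8 s, in which the tool goes at most 62.5 mm and 10.7 degrees, less where a joint would pass 70% of its speed; a pose out of reach is approached as far as the arm can. A call with a gripper value outside its range is refused whole. The fingers move at their own pace and stop on an object; the grip force is fixed at half the most. Time passes only in rows, so rows that do not move let the fingers close. It gives the time, the measured TCP pose, the force and the opening at its end, in the units of the state.
- state(): the state, without advancing time (a new reading comes with each control period).
- grab_frame(name): name is "side" or "top"; returns a dict with "frame" (384x512x3 uint8, red, green, blue), "fx", "fy", "cx", "cy" (pixels), "D" ([k1, k2, p1, p2, k3] as OpenCV has them; the pictures are not rectified), "pose" (4x4, takes a point from camera to world coordinates). Camera axes: x right, y up, looking along -z (the intrinsics and any distortion apply to the point x, -y, -z); pixel columns grow to the right and rows downward; lengths in m; the calibration is good to about 2 mm. A picture is of the moment at which its call begins. There is no depth.
- job_done(): hands the job in, once; it reports no verdict.
The state is a dict: "time": time; "joint_pos": joint angles; "joint_vel": joint speeds; "joint_efforts": joint torques, N m; "tool_pos": TCP position; "tool_rot": TCP orientation; "contact_force": force on the tool from outside, world axes, zero at the start; "ft_torque": the same for the moment, N m; "gripper_width": opening from 0.0 (shut) to 1.0 (fully open).
Only numpy, scipy, OpenCV 4.12 (cv2) and the standard library are available. Lean on these libraries where they do the work, as an engineer would, in place of code of your own. Each camera call takes 0.05 s, during which the arm holds its last target.

## Working session

There is one attempt and no reset: what is moved stays moved. The work goes in short steps, Python scripts to look and compute and a shell command to move; the robot and the scene stay as the last step left them, time stands still between calls to the robot, and variables do not carry over. Pictures are saved under pics/ and viewed, and the job is handed in when it is done.

```bash
mkdir -p pics; ls
python3 - <<'E'
from plant import *
import cv2
s=state();print({k:s[k] for k in s})
for n in("side","top"):
    g=grab_frame(n);cv2.imwrite(f"pics/{n}0.png",cv2.resize(g["frame"][:,:,::-1],(800,600),interpolation=cv2.INTER_CUBIC))
    print(n,g["fx"],g["fy"],g["cx"],g["cy"],g["D"]);print(g["pose"])
E
```

```text
pics
{'time': 0.0, 'joint_pos': array([-1.32999099e+00,  5.33635132e-02,  1.61428087e+00, -8.33992563e-06,
        1.47600686e+00, -1.19017745e-01]), 'joint_vel': array([-0.00059742,  0.00174   , -0.00167143,  0.00065297, -0.00052271,
       -0.00063695]), 'joint_efforts': array([-2.99965352e-03, -3.93679476e+01, -3.70176888e+01, -4.23444826e-04,
        6.96271862e-03, -1.79514200e-05]), 'tool_pos': array([ 0.2199069 , -0.584373  ,  0.23006674]), 'tool_rot': array([ 0.12648447, -0.12657892,  0.69641962, -0.69496703]), 'contact_force': array([ 0.1435702 , -0.35777648, -0.38144598]), 'ft_torque': array([ 0.01866299,  0.02708411, -0.04337307]), 'gripper_width': 0.9984565942105073}
side 476.57565280456544 476.57565280456544 255.5734885196253 184.35597994366495 [-0.19664692  0.          0.          0.          0.        ]
[[-0.99146144  0.06294186 -0.11420395  0.43648157]
 [-0.12946075 -0.58005215  0.80422597  1.07962921]
 [-0.01562477  0.81214397  0.58324784  0.85609418]
 [ 0.          0.          0.          1.        ]]
top 354.46730331944656 354.46730331944656 255.73157226742762 193.15415224451567 [0.01183732 0.         0.         0.         0.        ]
[[-0.02549701  0.99566688 -0.08942795  0.51645103]
 [-0.99965615 -0.02594221 -0.00381936  0.03208477]
 [-0.00612277  0.08929982  0.99598597  1.07597456]
 [ 0.          0.          0.          1.        ]]
```

View pics/top0.png

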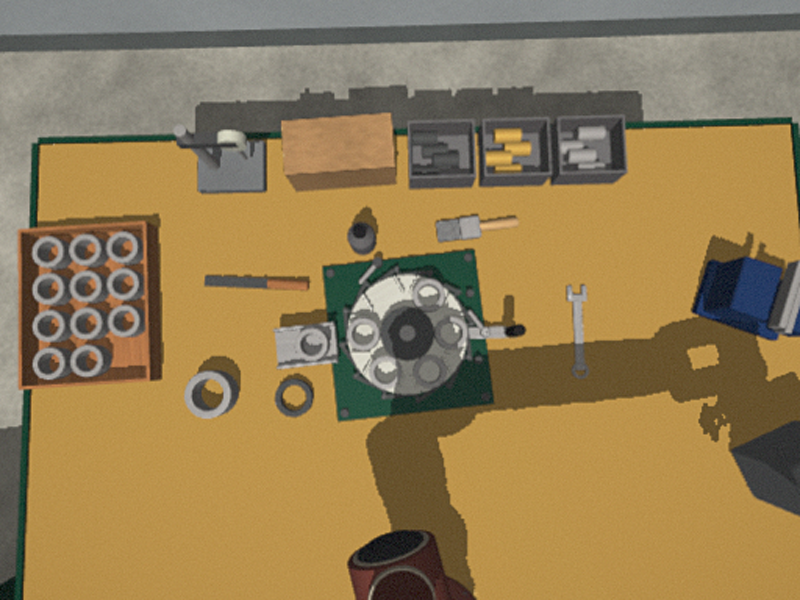

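View pics/side0.png

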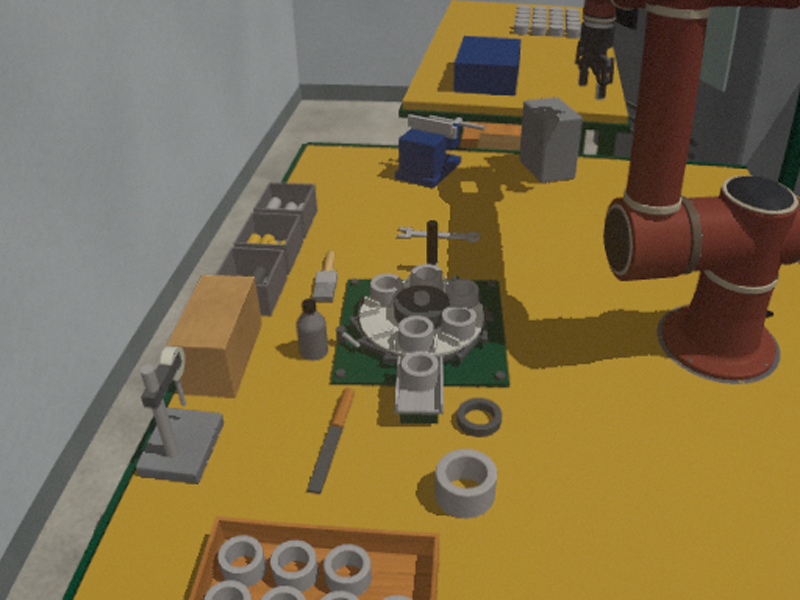

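```bash
cat > h.py <<'E'
from plant import *
import cv2, numpy as np
def K(g): return np.array([[g["fx"],0,g["cx"]],[0,g["fy"],g["cy"]],[0,0,1]])
def p2w(g,uv,z):
    q=cv2.undistortPoints(np.array([[uv]],float),K(g),np.array(g["D"],float))[0,0]
    P=np.array(g["pose"]);d=P[:3,:3]@np.array([q[0],-q[1],-1]);o=P[:3,3]
    return o+d*(z-o[2])/d[2]
def w2p(g,p):
    P=np.array(g["pose"]);c=P[:3,:3].T@(np.atleast_2d(p)-P[:3,3]).T; c=c*np.array([[1],[-1],[-1]])
    return cv2.projectPoints(c.T.copy(),np.zeros(3),np.zeros(3),K(g),np.array(g["D"],float))[0][:,0]
def crop(g,x0,y0,w,h,name,s=None):
    s=s or min(800/w,600/h)
    cv2.imwrite(f"pics/{name}.png",cv2.resize(np.ascontiguousarray(g["frame"][y0:y0+h,x0:x0+w,::-1]),None,fx=s,fy=s,interpolation=cv2.INTER_CUBIC))
E
python3 - <<'E'
from h import *
crop(grab_frame("top"),165,150,180,130,"topc",4.4)
crop(grab_frame("side"),200,135,140,140,"sidec",4.2)
E
```

```text
(no output)
```

View pics/topc.png

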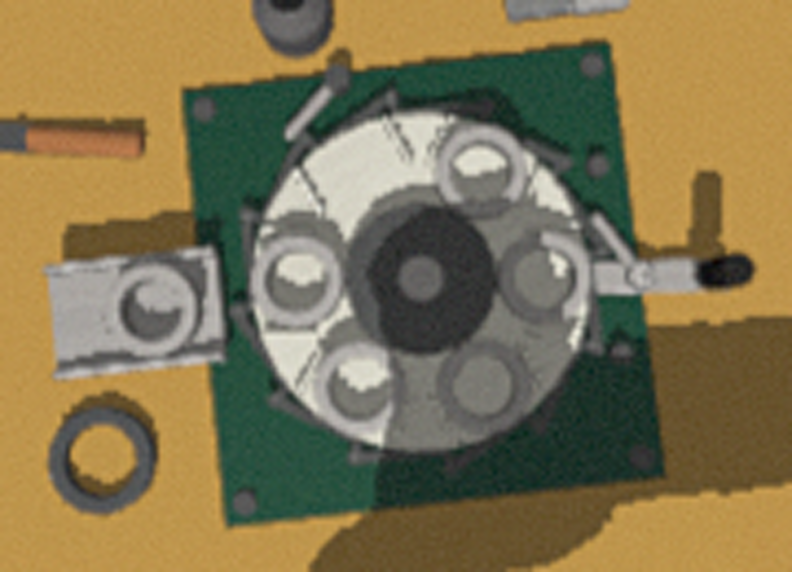

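View pics/sidec.png

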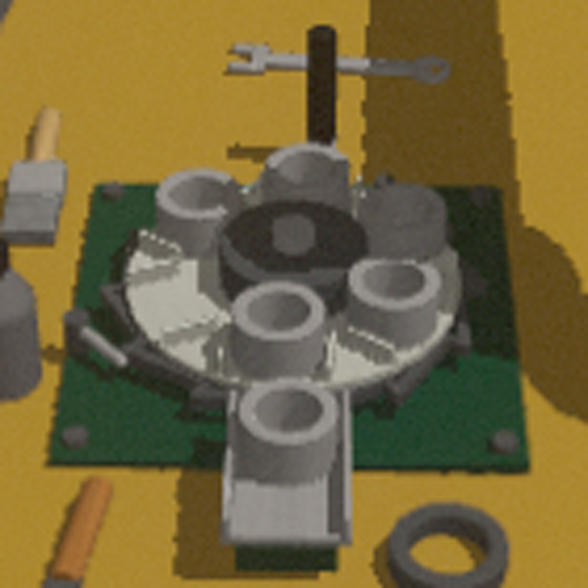

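```bash
cat > m.py <<'E'
from h import *
g=grab_frame("top")
f=lambda u,v,z:p2w(g,(165+(u+.5)/4.4-.5,150+(v+.5)/4.4-.5),z)
c=np.array([f(*p,.010) for p in[(183,90),(608,42),(663,475),(227,525)]]);print("corners",c, np.linalg.norm(np.roll(c,-1,0)-c,axis=1))
ct=c.mean(0)
hub=f(421,278,.068);print("ctr",ct,"hub",hub)
# station yaw: y axis along chute (left): from right pair to left pair
v=(c[0]+c[3]-c[1]-c[2])[:2];yaw=np.arctan2(v[1],v[0])-np.pi/2
v2=(c[0]+c[1]-c[2]-c[3])[:2];print("yaw",np.degrees(yaw),np.degrees(np.arctan2(v2[1],v2[0])))
yaw=(yaw+np.arctan2(v2[1],v2[0]))/2
o=(ct[:2]+hub[:2])/2
R=np.array([[np.cos(yaw),-np.sin(yaw)],[np.sin(yaw),np.cos(yaw)]])
S=lambda p:R.T@(p[:2]-o)
for n,p in dict(chuteL=(47,268,.055),chuteL2=(58,378,.055),ci=(213,247,.055),ci2=(225,358,.055),sl=(160,307,.075),grip=(738,268,.115),a=(481,170,.074),b=(297,282,.074),c=(360,388,.074),d=(480,383,.074),e=(540,280,.074),collar=(103,460,.018),).items():
    w=f(*p);s=S(w);print(n,w.round(4),s.round(4),"r",np.hypot(*s).round(4),"ang",np.degrees(np.arctan2(s[1],s[0])).round(1))
E
python3 m.py
```

```text
corners [[ 0.68649734  0.18483497  0.01      ]
 [ 0.712231   -0.10960148  0.01      ]
 [ 0.41581586 -0.13553743  0.01      ]
 [ 0.38988804  0.15898438  0.01      ]] [0.29555887 0.29754766 0.29566086 0.29773366]
ctr [0.55110806 0.02467011 0.01      ] hub [0.55061815 0.0244182  0.068     ]
yaw 5.012966459327493 4.99075854855002
chuteL [0.5639 0.269  0.055 ] [0.0343 0.2424] r 0.2448 ang 81.9
chuteL2 [0.4922 0.2622 0.055 ] [-0.0377  0.2418] r 0.2448 ang 98.9
ci [0.5749 0.1601 0.055 ] [0.0357 0.1329] r 0.1376 ang 75.0
ci2 [0.5023 0.1533 0.055 ] [-0.0371  0.1325] r 0.1376 ang 105.7
sl [0.5361 0.1921 0.075 ] [-1.000e-04  1.682e-01] r 0.1682 ang 90.0
grip [ 0.5502 -0.1702  0.115 ] [-0.0177 -0.1939] r 0.1947 ang -95.2
a [ 0.6191 -0.0161  0.074 ] [ 0.0644 -0.0464] r 0.0794 ang -35.8
b [0.5499 0.1041 0.074 ] [0.006  0.0793] r 0.0796 ang 85.7
c [0.4814 0.0652 0.074 ] [-0.0657  0.0466] r 0.0805 ang 144.7
d [ 0.4826 -0.0114  0.074 ] [-0.0711 -0.0298] r 0.0771 ang -157.3
e [ 0.5472 -0.0518  0.074 ] [-0.0103 -0.0757] r 0.0764 ang -97.8
collar [0.4359 0.2406 0.018 ] [-0.0957  0.2252] r 0.2447 ang 113.0
```

```bash
cat >> h.py <<'E'
from scipy.spatial.transform import Rotation as Ro
O=np.array([.5509,.0245]);YAW=np.radians(5.0)
Rs=np.array([[np.cos(YAW),-np.sin(YAW)],[np.sin(YAW),np.cos(YAW)]])
def st2w(x,y): return O+Rs@np.array([x,y])
def tool():
    s=state();return s,Ro.from_quat(np.roll(s["tool_rot"],-1)).as_matrix()
def togo(x,y,z):
    "shift in tool axes cm to station-frame target"
    s,R=tool();d=np.r_[st2w(x,y),z]-s["tool_pos"];return (R.T@d*100).round(2)
def show():
    s,R=tool();p=Rs.T@(s["tool_pos"][:2]-O);print("t",round(s["time"],2),"st",(p*1000).round(1),"z",(s["tool_pos"][2]*1000).round(1),"F(st)",(Rs.T@s["contact_force"][:2]).round(1),s["contact_force"][2].round(1),"w",round(s["gripper_width"],2))
    print("tool axes in station yaw: x",np.degrees(np.arctan2(*(Rs.T@R[:2,0])[::-1])).round(1),"z",np.degrees(np.arctan2(*(Rs.T@R[:2,2])[::-1])).round(1),"ydown",R[2,1].round(4))
E
python3 - <<'E'
from h import *
show();print(togo(-.0177,-.194,.2))
E
```

```text
t 0.25 st [-382.8 -578. ] z 230.7 F(st) [-0.6 -0.1] 0.4 w 1.0
tool axes in station yaw: x -164.4 z -74.4 ydown -1.0
[-45.49   3.1  -27.16]
```

```bash
python3 -m crank '[[[0.2,-5,0,-3,0],[0.2,-5,0,-3,0],[0.2,-5,0,-3,0],[0.2,-5,0,-3,0],[0.2,-5,0,-3,0],[0.2,-5,0,-3,0],[0.2,-5,0,-3,0],[0.2,-5,0,-3,0]]]'; python3 -m crank '[[[0.2,0,0,0,-10.6],[0.2,0,0,0,-10.6],[0.2,0,0,0,-10.6],[0.2,0,0,0,-10.6],[0.2,0,0,0,-10.6],[0.2,0,0,0,-10.6],[0.2,0,0,0,-10.6],[0.2,0,0,0,0]]]'
python3 -c "
from h import *
show();print(togo(-.0177,-.194,.2))"
```

```text
time: 1.25
tool_pos: [0.5109, -0.2178, 0.2314]
tool_rot: [-0.127, 0.126, -0.696, 0.696]
contact_force: [1.3, -0.0, -1.1]
gripper_width: 0.602
time: 2.25
tool_pos: [0.5099, -0.2194, 0.2312]
tool_rot: [-0.52, 0.52, -0.479, 0.479]
contact_force: [-0.6, -0.2, 0.1]
gripper_width: 0.601
t 2.25 st [ -62.1 -239.4] z 231.2 F(st) [-0.6 -0.1] 0.1 w 0.6
tool axes in station yaw: x -90.3 z -0.3 ydown -1.0
[-4.57  3.12  4.42]
```

```bash
python3 -m crank '[[[0.2,-4.5,0,4.4,0],[0.2,0,5,0,0],[0.2,0,2,0,0],[0.2,0,0,0,0]]]'
python3 -c "
from h import *
show();print(togo(-.0177,-.194,.2))
crop(grab_frame('top'),205,150,180,130,'t1',4.4)
crop(grab_frame('side'),200,50,200,150,'s1',4)"
```

```text
time: 2.75
tool_pos: [0.5482, -0.171, 0.159]
tool_rot: [-0.52, 0.521, -0.481, 0.477]
contact_force: [0.3, -0.0, 0.8]
gripper_width: 0.599
t 2.75 st [ -19.7 -194.5] z 159.0 F(st) [ 0.3 -0.1] 0.8 w 0.6
tool axes in station yaw: x -90.3 z -0.3 ydown -1.0
[-0.06 -4.1   0.19]
```

View pics/t1.png

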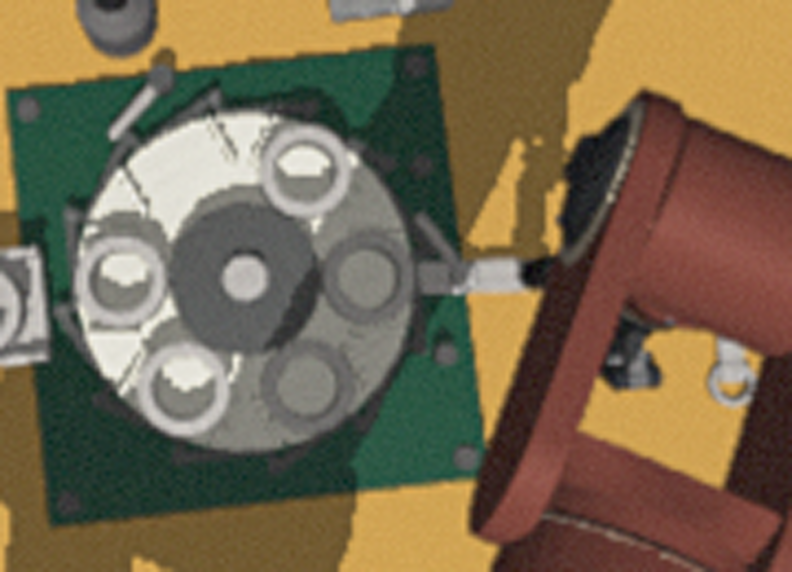

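View pics/s1.png

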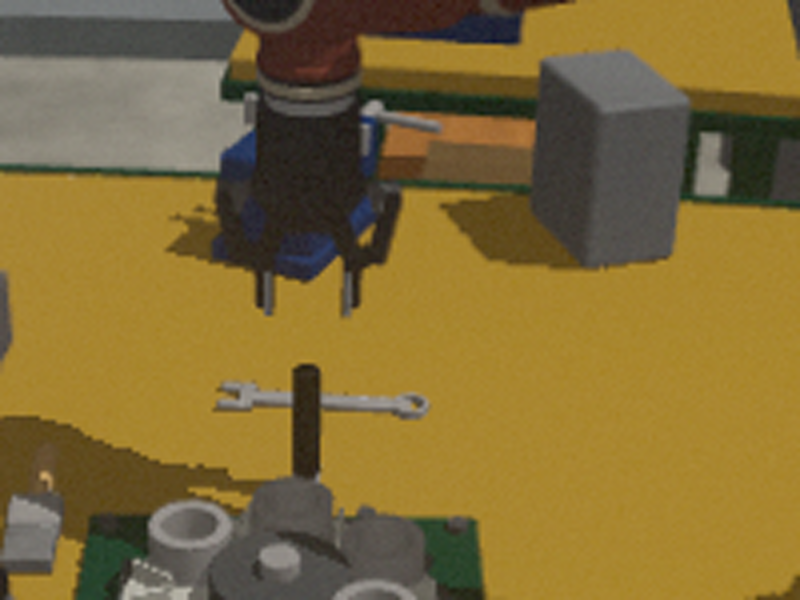

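```bash
python3 -m crank '[[[0.2,0,3,0.2,0],[0.2,0,3,0,0],[0.2,0,3,0,0],[0.2,0,0.4,0,0],[0.2,0,0,0,0]]]'
python3 -c "
from h import *
show()
th=np.radians(np.arange(-107.5,-60,5));print(np.c_[np.degrees(th),195*np.cos(th),195*np.sin(th)].round(1))"
```

```text
time: 3.48
tool_pos: [0.5528, -0.1719, 0.0692]
tool_rot: [0.521, -0.52, 0.478, -0.48]
contact_force: [0.4, -0.9, 0.6]
gripper_width: 0.6
t 3.48 st [ -15.3 -195.8] z 69.2 F(st) [ 0.3 -0.9] 0.6 w 0.6
tool axes in station yaw: x -90.2 z -0.2 ydown -1.0
[[-107.5  -58.6 -186. ]
 [-102.5  -42.2 -190.4]
 [ -97.5  -25.5 -193.3]
 [ -92.5   -8.5 -194.8]
 [ -87.5    8.5 -194.8]
 [ -82.5   25.5 -193.3]
 [ -77.5   42.2 -190.4]
 [ -72.5   58.6 -186. ]
 [ -67.5   74.6 -180.2]
 [ -62.5   90.  -173. ]]
```

```bash
python3 -m crank '[[[-0.3,0,0,0,0],[-0.3,0,0,0,0],[-0.3,0,0,0.8,0],[-0.3,0,0,1.0,0],[-0.3,0,0,1.0,0],[-0.3,-0.1,0,1.0,0],[-0.3,-0.1,0,1.0,0],[-0.3,-0.2,0,1.0,0]]]'
python3 -c "
from h import *
show()"
```

```text
time: 4.47
tool_pos: [0.6098, -0.1621, 0.0671]
tool_rot: [-0.52, 0.521, -0.479, 0.478]
contact_force: [-1.9, -1.8, 0.1]
gripper_width: 0.351
t 4.47 st [  42.4 -191. ] z 67.1 F(st) [-2.  -1.7] 0.1 w 0.35
tool axes in station yaw: x -90.2 z -0.2 ydown -1.0
```

```bash
python3 -m crank '[[[-0.3,-0.3,0,0.8,0],[-0.3,-0.2,0,0.6,0],[-0.3,-0.1,0,0.4,0],[-0.3,0,0,0.2,0],[-0.3,0,0,0,0]]]'
python3 -c "
from h import *
show()
crop(grab_frame('top'),165,150,180,130,'t2',4.4)"
```

```text
time: 5.1
tool_pos: [0.6263, -0.156, 0.0666]
tool_rot: [-0.518, 0.523, -0.48, 0.477]
contact_force: [-9.6, -7.2, 2.6]
gripper_width: 0.351
t 5.1 st [  59.4 -186.4] z 66.6 F(st) [-10.1  -6.3] 2.6 w 0.35
tool axes in station yaw: x -90.2 z -0.2 ydown -1.0
```

View pics/t2.png

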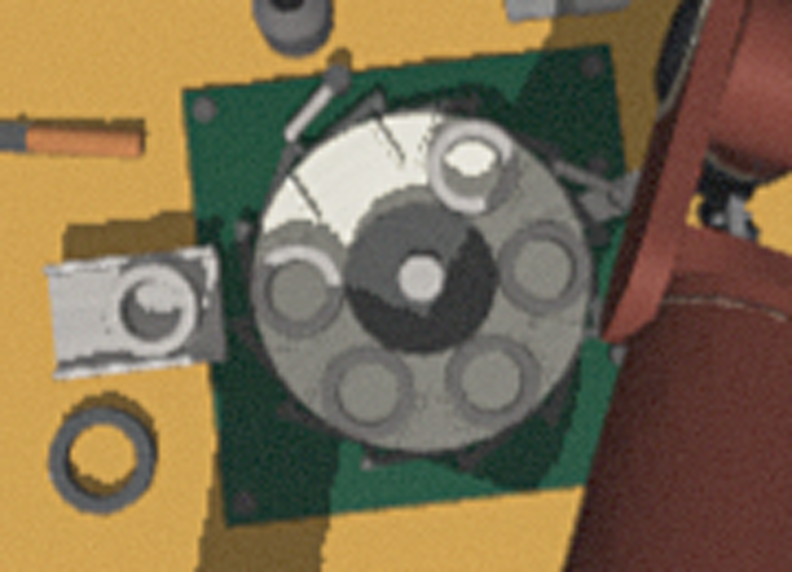

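```bash
cat > ang.py <<'E'
from h import *
import sys
def ang(pts,x0=165,y0=150,s=4.4):
    g=grab_frame("top")
    for u,v in pts:
        w=p2w(g,(x0+(u+.5)/s-.5,y0+(v+.5)/s-.5),.074)[:2];q=Rs.T@(w-O);print(round(np.hypot(*q)*1000,1),round(np.degrees(np.arctan2(q[1],q[0])),1),round(np.degrees(np.arctan2(q[1],q[0]))%60,1))
ang(eval(sys.argv[1]))
E
python3 ang.py "[(471,166),(297,290),(367,390),(490,378),(543,267)]"
python3 -m crank '[[[-0.3,0,0,0.4,0],[-0.3,0,0,0.3,0],[-0.3,0,0,0,0]]]';python3 -c "
from h import *
show()"
```

```text
78.7 -30.8 29.2
79.9 89.4 29.4
79.7 147.9 27.9
77.8 -152.1 27.9
78.6 -91.7 28.3
time: 5.58
tool_pos: [0.6285, -0.1551, 0.0663]
tool_rot: [-0.516, 0.526, -0.483, 0.473]
contact_force: [-27.2, -4.3, 13.6]
gripper_width: 0.348
t 5.58 st [  61.7 -185.7] z 66.3 F(st) [-27.5  -1.9] 13.6 w 0.35
tool axes in station yaw: x -90.2 z -0.2 ydown -0.9998
```

```bash
python3 -m crank '[[[-0.3,0.4,0,-1.5,0],[-0.3,0.4,0,-1.6,0],[-0.3,0.2,0,-1.6,0],[-0.3,0,0,-1.6,0],[-0.3,0,0,-1.6,0],[-0.3,-0.2,0,-1.6,0],[-0.3,-0.2,0,-1.6,0],[-0.3,-0.3,0,-1,0]]]'; python3 -m crank '[[[-0.3,-0.2,0,-0.6,0],[-0.3,-0.1,0,-0.3,0],[-0.3,0,0,0,0]]]'
python3 -c "
from h import *
show()"
```

```text
time: 6.58
tool_pos: [0.5139, -0.1669, 0.0672]
tool_rot: [-0.52, 0.521, -0.479, 0.478]
contact_force: [1.1, 0.2, 0.2]
gripper_width: 0.356
time: 6.95
tool_pos: [0.5057, -0.1646, 0.067]
tool_rot: [-0.521, 0.521, -0.479, 0.478]
contact_force: [0.4, 0.2, 0.4]
gripper_width: 0.351
t 6.95 st [ -61.5 -184.5] z 67.0 F(st) [0.4 0.1] 0.4 w 0.35
tool axes in station yaw: x -90.2 z -0.2 ydown -1.0
```

```bash
python3 -m crank '[[[-0.3,0,0,-0.3,0],[-0.3,0,0,-0.3,0],[-0.3,0,0,0,0]]]'
python3 -c "
from h import *
show()
crop(grab_frame('top'),165,150,180,130,'t3',4.4)"
```

```text
time: 7.32
tool_pos: [0.5037, -0.1649, 0.0673]
tool_rot: [0.523, -0.518, 0.476, -0.481]
contact_force: [17.4, 2.9, -10.5]
gripper_width: 0.351
t 7.33 st [ -63.6 -184.6] z 67.3 F(st) [17.6  1.4] -10.5 w 0.35
tool axes in station yaw: x -90.2 z -0.2 ydown -0.9999
```

View pics/t3.png

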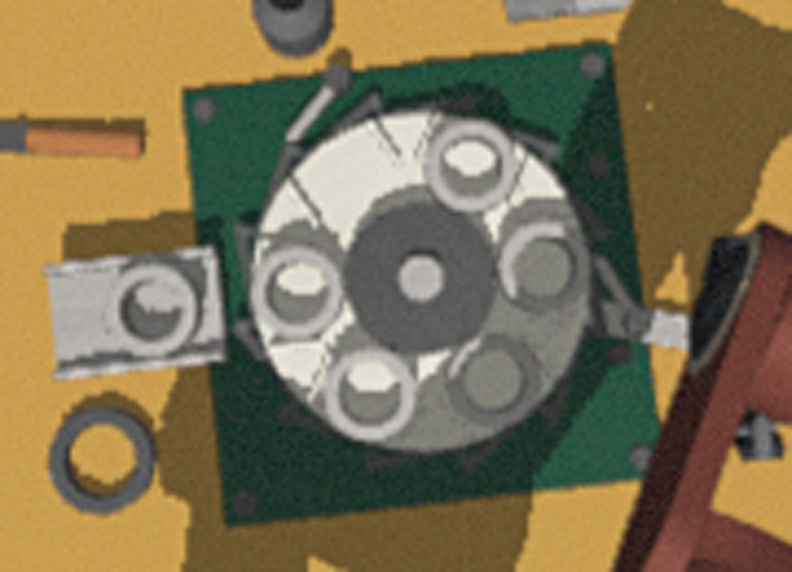

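```bash
python3 -m crank '[[[-0.3,0.3,0,1.4,0],[-0.3,0.3,0,1.4,0],[-0.3,0.2,0,1.4,0],[-0.3,0.1,0,1.4,0],[-0.3,0,0,1.4,0],[-0.3,-0.1,0,1.4,0],[-0.3,-0.2,0,1.4,0],[-0.3,-0.3,0,1.2,0]]]'; python3 -m crank '[[[-0.3,-0.3,0,1,0],[-0.3,-0.1,0,0.6,0],[-0.3,0,0,0.4,0],[-0.3,0,0,0.2,0],[-0.3,0,0,0,0]]]'
python3 -c "
from h import *
show()
crop(grab_frame('top'),165,150,180,130,'t4',4.4)"
```

```text
time: 8.38
tool_pos: [0.6066, -0.1619, 0.0657]
tool_rot: [-0.517, 0.524, -0.48, 0.477]
contact_force: [-13.1, -10.3, 1.7]
gripper_width: 0.35
time: 9.0
tool_pos: [0.6284, -0.154, 0.0655]
tool_rot: [-0.518, 0.523, -0.481, 0.476]
contact_force: [-11.1, -3.2, 1.4]
gripper_width: 0.351
t 9.0 st [  61.6 -184.6] z 65.5 F(st) [-11.3  -2.2] 1.4 w 0.35
tool axes in station yaw: x -90.2 z -0.2 ydown -0.9999
```

View pics/t4.png

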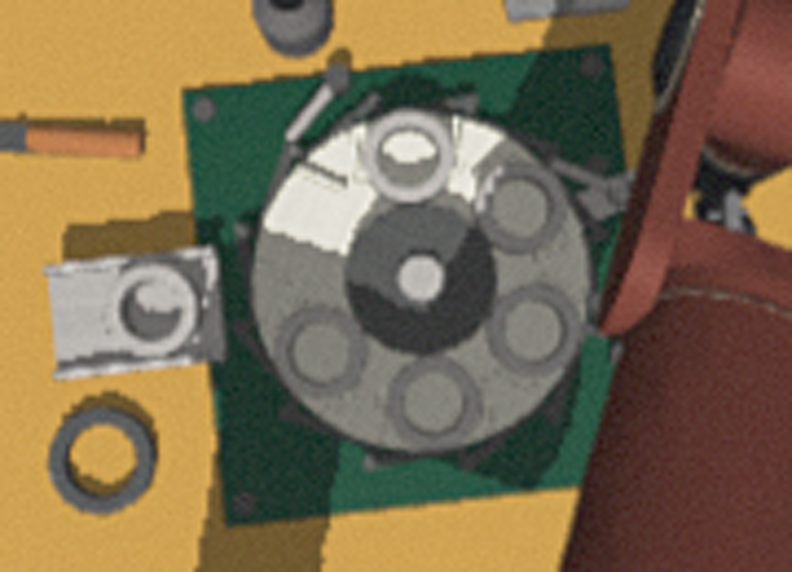

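```bash
python3 ang.py "[(408,154),(324,350),(433,402),(533,328),(516,206)]"; python3 -m crank '[[[-0.3,0,0,0.3,0],[-0.3,0,0,0.3,0],[-0.3,0,0,0,0]]]';python3 -c "
from h import *
show()"; python3 -m crank '[[[-0.3,0.4,0,-1.5,0],[-0.3,0.4,0,-1.6,0],[-0.3,0.2,0,-1.6,0],[-0.3,0,0,-1.6,0],[-0.3,0,0,-1.6,0],[-0.3,-0.2,0,-1.6,0],[-0.3,-0.2,0,-1.6,0],[-0.3,-0.3,0,-1,0]]]'; python3 -m crank '[[[-0.3,-0.2,0,-0.6,0],[-0.3,-0.1,0,-0.6,0],[-0.3,0,0,-0.3,0],[-0.3,0,0,0,0]]]'
python3 -c "
from h import *
show()"
```

```text
80.0 -0.5 59.5
77.5 120.4 0.4
79.8 179.0 59.0
78.6 -120.8 59.2
76.5 -59.7 0.3
time: 9.48
tool_pos: [0.6283, -0.1539, 0.0651]
tool_rot: [-0.514, 0.527, -0.486, 0.471]
contact_force: [-32.8, -3.2, 16.2]
gripper_width: 0.35
t 9.47 st [  61.6 -184.5] z 65.1 F(st) [-32.9  -0.4] 16.2 w 0.35
tool axes in station yaw: x -90.2 z -0.2 ydown -0.9996
time: 10.48
tool_pos: [0.5159, -0.1658, 0.0673]
tool_rot: [-0.52, 0.521, -0.479, 0.478]
contact_force: [0.5, -0.5, -0.2]
gripper_width: 0.35
time: 10.98
tool_pos: [0.5035, -0.1633, 0.067]
tool_rot: [0.522, -0.519, 0.478, -0.479]
contact_force: [10.3, 2.3, -6.1]
gripper_width: 0.351
t 10.97 st [ -63.5 -183. ] z 67.0 F(st) [10.5  1.3] -6.1 w 0.35
tool axes in station yaw: x -90.2 z -0.2 ydown -1.0
```

At the rest stop; carousel at about -30°. One more full stroke.

```bash
python3 -m crank '[[[-0.3,0.3,0,1.4,0],[-0.3,0.3,0,1.4,0],[-0.3,0.2,0,1.4,0],[-0.3,0.1,0,1.4,0],[-0.3,0,0,1.4,0],[-0.3,-0.1,0,1.4,0],[-0.3,-0.2,0,1.4,0],[-0.3,-0.3,0,1.2,0]]]'; python3 -m crank '[[[-0.3,-0.3,0,1,0],[-0.3,-0.1,0,0.6,0],[-0.3,0,0,0.4,0],[-0.3,0,0,0.3,0],[-0.3,0,0,0.2,0],[-0.3,0,0,0,0],[-0.3,0,0,0,0],[-0.3,0,0,0,0]]]'
python3 -c "
from h import *
show()
crop(grab_frame('top'),165,150,180,130,'t5',4.4)"
```

```text
time: 11.98
tool_pos: [0.6088, -0.1608, 0.0657]
tool_rot: [-0.517, 0.524, -0.48, 0.477]
contact_force: [-12.0, -7.3, 3.0]
gripper_width: 0.351
time: 12.98
tool_pos: [0.6283, -0.1534, 0.0652]
tool_rot: [-0.515, 0.526, -0.485, 0.473]
contact_force: [-29.2, -4.7, 13.7]
gripper_width: 0.348
t 12.97 st [  61.6 -184. ] z 65.2 F(st) [-29.5  -2.2] 13.7 w 0.35
tool axes in station yaw: x -90.2 z -0.2 ydown -0.9997
```

View pics/t5.png

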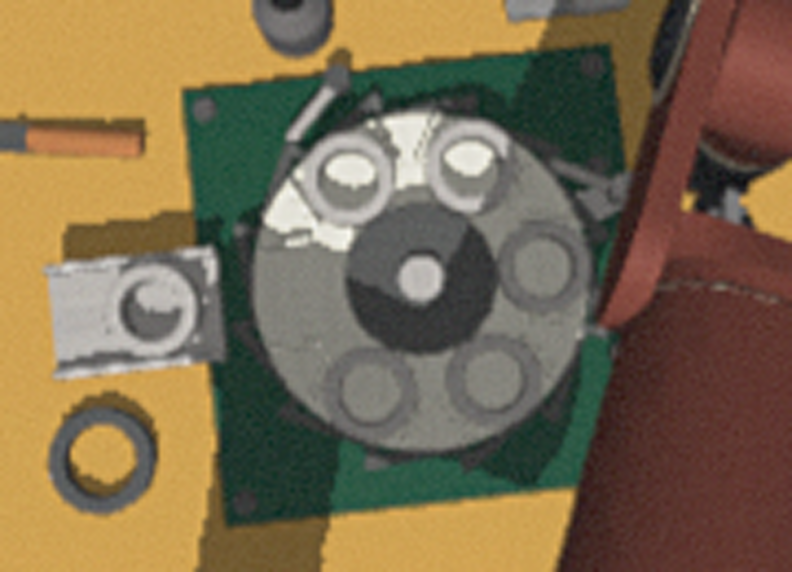

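```bash
python3 ang.py "[(349,179),(370,390),(491,379),(543,267),(468,166)]"; python3 -m crank '[[[-0.3,0.4,0,-1.5,0],[-0.3,0.4,0,-1.6,0],[-0.3,0.2,0,-1.6,0],[-0.3,0,0,-1.6,0],[-0.3,0,0,-1.6,0],[-0.3,-0.2,0,-1.6,0],[-0.3,-0.2,0,-1.6,0],[-0.3,-0.3,0,-1,0]]]'; python3 -m crank '[[[-0.3,-0.2,0,-0.6,0],[-0.3,-0.1,0,-0.6,0],[-0.3,0,0,-0.3,0],[-0.3,0,0,0,0]]]'
python3 -c "
from h import *
show()"; python3 -m crank '[[[-0.3,0,0,0.5,0],[0.2,0,0,0.2,0],[0.2,0,0,0,0],[0.2,0,-4,0,0],[0.2,0,-4,0,0],[0.2,0,-4,0,0],[-1,0,-4,0,0],[-1,0,0,0,0]]]'
python3 -c "
from h import *
show();print(togo(0,.26,.2))
crop(grab_frame('top'),165,150,180,130,'t6',4.4)"
```

```text
78.5 29.7 29.7
78.9 149.2 29.2
78.7 -151.9 28.1
78.6 -91.7 28.3
78.0 -29.5 30.5
time: 14.08
tool_pos: [0.5148, -0.1649, 0.0672]
tool_rot: [-0.52, 0.521, -0.479, 0.478]
contact_force: [1.6, 0.0, 0.3]
gripper_width: 0.351
time: 14.58
tool_pos: [0.5034, -0.1624, 0.0671]
tool_rot: [0.523, -0.518, 0.477, -0.48]
contact_force: [14.6, 3.4, -9.9]
gripper_width: 0.348
t 14.57 st [ -63.6 -182.1] z 67.1 F(st) [14.8  2.1] -9.9 w 0.35
tool axes in station yaw: x -90.2 z -0.2 ydown -1.0
time: 15.58
tool_pos: [0.5097, -0.1639, 0.232]
tool_rot: [0.521, -0.52, 0.476, -0.481]
contact_force: [-0.5, 0.5, -0.4]
gripper_width: 0.181
t 15.57 st [ -57.5 -184. ] z 232.0 F(st) [-0.4  0.5] -0.4 w 0.18
tool axes in station yaw: x -90.2 z -0.2 ydown -1.0
[-44.44   3.05   5.58]
```

View pics/t6.png

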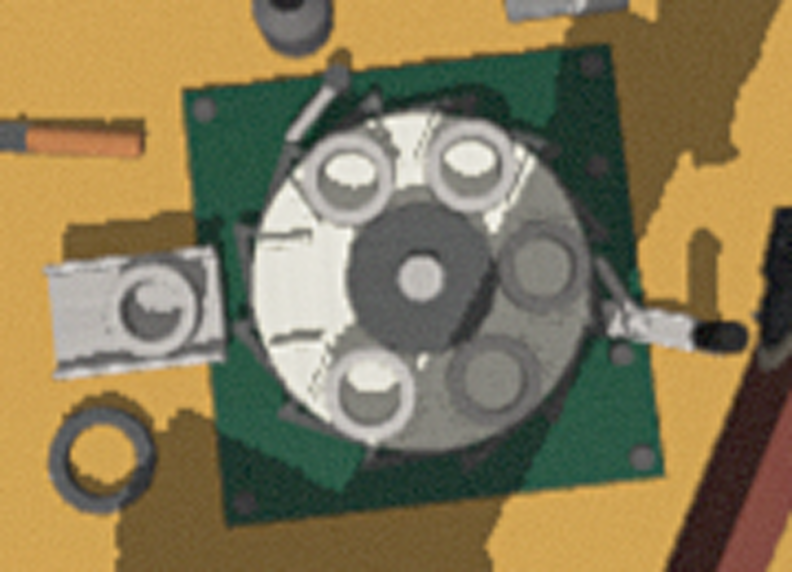

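```bash
python3 -m crank '[[[-1,-5.5,0,0.8,0],[-1,-5.5,0,0.8,0],[-1,-5.5,0,0.8,0],[-1,-5.5,0,0.8,0],[-1,-5.5,0,0.8,0],[-1,-5.5,0,0.8,0],[-1,-5.5,0,0.8,0],[-1,-3.4,0,0,0]]]'
python3 -c "
from h import *
show();print(togo(0,.236,.1))"
```

```text
time: 16.62
tool_pos: [0.5271, 0.2614, 0.2246]
tool_rot: [-0.52, 0.522, -0.479, 0.477]
contact_force: [-0.1, -0.4, -0.0]
gripper_width: -0.006
t 16.62 st [ -3. 238.] z 224.6 F(st) [-0.1 -0.4] -0.0 w -0.01
tool axes in station yaw: x -90.1 z -0.1 ydown -1.0
[ 0.19 12.46  0.35]
```

```bash
python3 -m crank '[[[-1,0.2,5,0.3,0],[-1,0,5,0,0],[-1,0,2.5,0,0],[-1,0,0,0,0]]]'
python3 -c "
from h import *
show();print(togo(0,.236,.053))
crop(grab_frame('side'),200,120,140,140,'s7',4.2)"
```

```text
time: 17.12
tool_pos: [0.5283, 0.2565, 0.0973]
tool_rot: [-0.518, 0.523, -0.48, 0.477]
contact_force: [-0.4, 0.4, -0.2]
gripper_width: -0.001
t 17.12 st [ -2.3 233.1] z 97.3 F(st) [-0.4  0.4] -0.2 w -0.0
tool axes in station yaw: x -90.2 z -0.2 ydown -1.0
[-0.3   4.43  0.27]
```

View pics/s7.png

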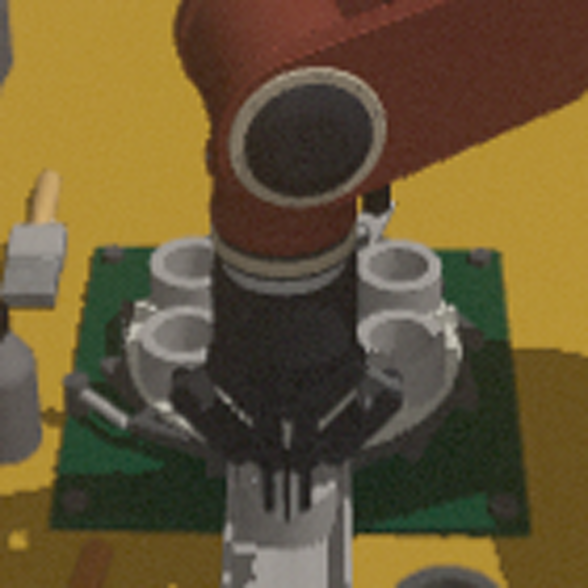

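```bash
python3 -m crank '[[[-1,-0.3,2,0.25,0],[-1,0,2,0,0],[-1,0,0.4,0,0],[-1,0,0,0,0]]]'
python3 -c "
from h import *
show();print(togo(0,.209,.053))
crop(grab_frame('side'),200,120,140,140,'s8',4.2)"
```

```text
time: 17.68
tool_pos: [0.5336, 0.2608, 0.0577]
tool_rot: [-0.52, 0.521, -0.479, 0.478]
contact_force: [-0.5, -0.4, -0.1]
gripper_width: -0.0
t 17.68 st [  3.3 236.9] z 57.7 F(st) [-0.6 -0.4] -0.1 w -0.0
tool axes in station yaw: x -90.2 z -0.2 ydown -1.0
[ 2.79  0.47 -0.32]
```

View pics/s8.png

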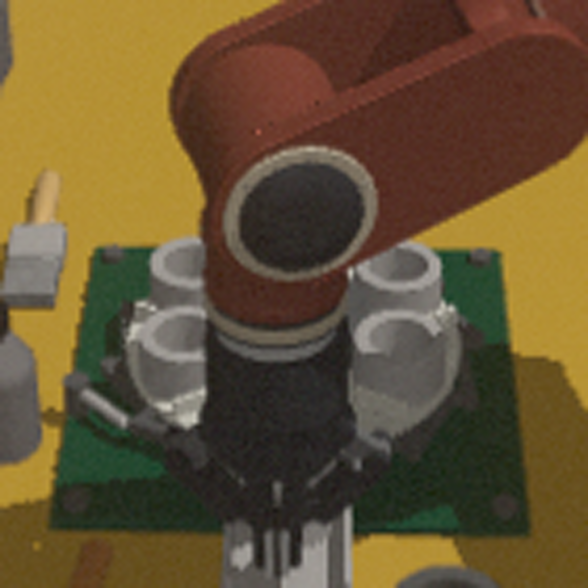

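```bash
python3 -m crank '[[[-1,0,0.5,-0.3,0],[-1,1,0,0,0],[-1,1,0,0,0],[-1,1,0,0,0],[-1,1,0,0,0],[-1,1,0,0,0],[-1,1,0,0,0],[-1,1,0,0,0]]]'
python3 -c "
from h import *
show()
crop(grab_frame('side'),200,120,140,140,'s9',4.2)"
```

```text
time: 18.73
tool_pos: [0.5362, 0.1921, 0.054]
tool_rot: [0.521, -0.52, 0.48, -0.477]
contact_force: [-0.5, 2.9, -0.1]
gripper_width: 0.002
t 18.73 st [ -0.  168.2] z 54.0 F(st) [-0.2  3. ] -0.1 w 0.0
tool axes in station yaw: x -90.2 z -0.2 ydown -1.0
```

View pics/s9.png

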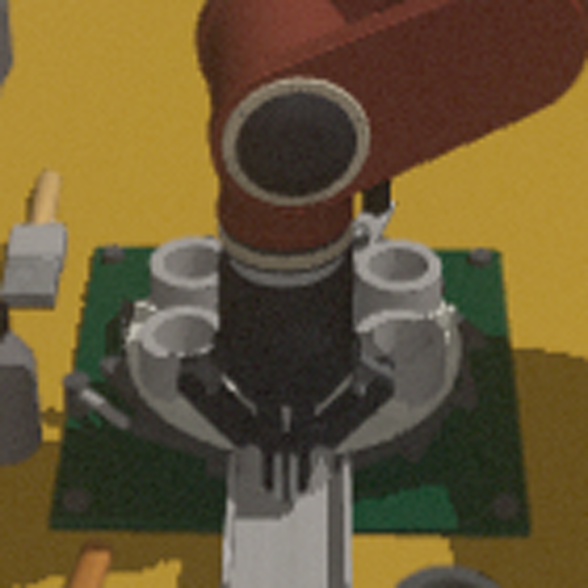

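```bash
python3 -m crank '[[[-1,0.8,0,0,0],[-1,0.8,0,0,0],[-1,0.8,0,0,0],[-1,0.6,0,0,0],[-1,0.5,0,0,0],[-1,0.3,0,0,0],[-1,0.3,0,0,0],[-1,0,0,0,0]]]'
python3 -c "
from h import *
show()"
```

```text
time: 19.77
tool_pos: [0.5368, 0.1513, 0.0523]
tool_rot: [-0.519, 0.522, -0.482, 0.476]
contact_force: [-9.5, 8.6, 3.9]
gripper_width: -0.0
t 19.77 st [ -3.  127.5] z 52.3 F(st) [-8.7  9.4] 3.9 w -0.0
tool axes in station yaw: x -90.2 z -0.2 ydown -1.0
```

```bash
python3 -c "
from h import *
crop(grab_frame('side'),220,140,100,100,'s10',5.8)
crop(grab_frame('top'),165,150,180,130,'t10',4.4)"
```

```text
(no output)
```

View pics/s10.png

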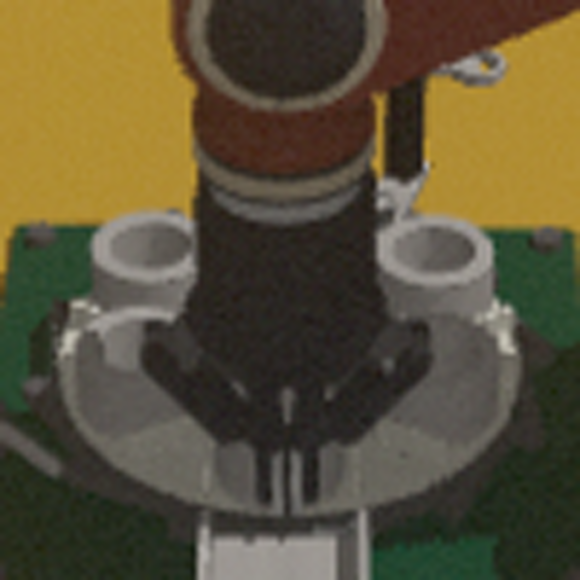

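View pics/t10.png

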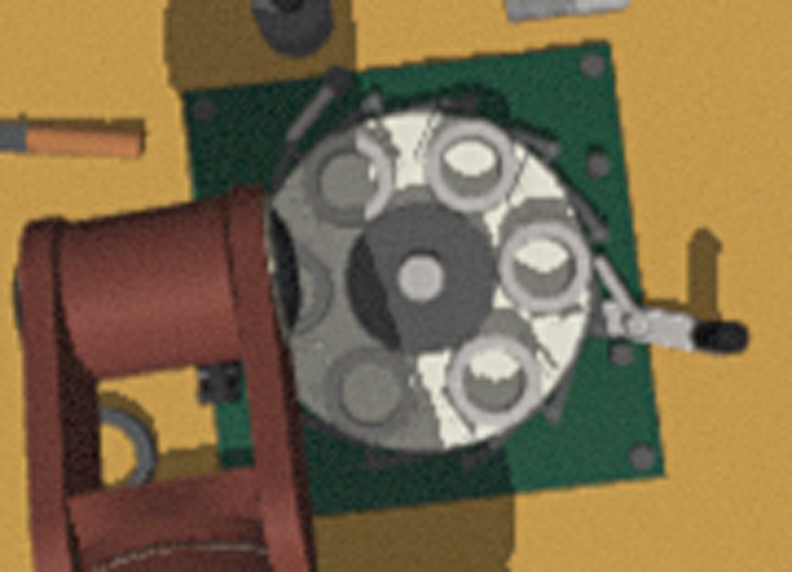

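```bash
python3 -m crank '[[[-1,0,0,-0.4,0],[-1,0.2,0,0,0],[-1,0.2,0,0,0],[-1,0.2,0,0,0],[-1,0,0,0,0]]]'
python3 -c "
from h import *
show()
crop(grab_frame('top'),165,150,180,130,'t11',4.4)"
```

```text
time: 20.5
tool_pos: [0.5367, 0.1432, 0.0531]
tool_rot: [-0.52, 0.521, -0.479, 0.479]
contact_force: [-1.0, 1.8, -1.7]
gripper_width: 0.001
t 20.5 st [ -3.8 119.5] z 53.1 F(st) [-0.8  1.9] -1.7 w 0.0
tool axes in station yaw: x -90.2 z -0.2 ydown -1.0
```

View pics/t11.png

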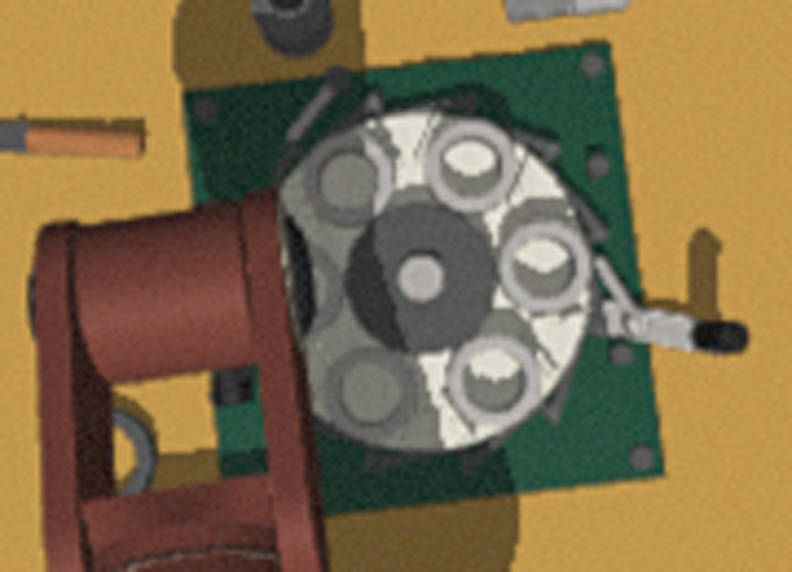

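```bash
python3 -m crank '[[[-1,0.2,0,0,0],[-1,0.2,0,0,0],[-1,0,0,0,0]]]'
python3 -c "
from h import *
show()";  python3 -m crank '[[[-1,0.2,0,0,0],[-1,0.1,0,0,0],[-1,0,0,0,0]]]'
python3 -c "
from h import *
show()
crop(grab_frame('top'),165,150,180,130,'t12',4.4)"
```

```text
time: 20.92
tool_pos: [0.5369, 0.1425, 0.0535]
tool_rot: [0.522, -0.519, 0.48, -0.477]
contact_force: [-0.7, 12.6, -1.8]
gripper_width: -0.001
t 20.93 st [ -3.7 118.8] z 53.5 F(st) [ 0.4 12.7] -1.8 w -0.0
tool axes in station yaw: x -90.2 z -0.2 ydown -1.0
time: 21.3
tool_pos: [0.537, 0.1423, 0.0538]
tool_rot: [0.524, -0.517, 0.481, -0.476]
contact_force: [-1.9, 22.3, -0.8]
gripper_width: 0.001
t 21.3 st [ -3.6 118.5] z 53.8 F(st) [ 0.1 22.4] -0.8 w 0.0
tool axes in station yaw: x -90.2 z -0.2 ydown -0.9999
```

View pics/t12.png

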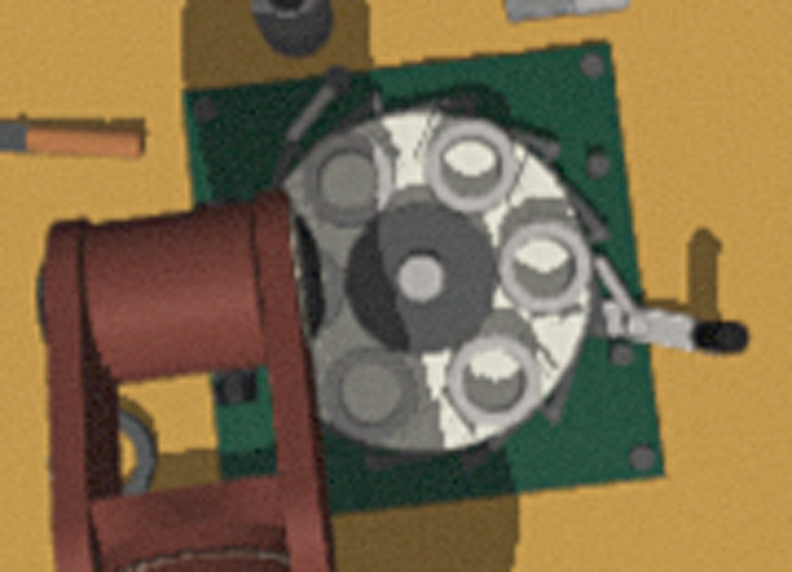

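```bash
python3 -m crank '[[[-1,-1,0,0,0],[-1,-2,0,0.3,0],[-1,-3,0,0,0],[-1,-3,-3,0,0],[-1,-4,-5,0,0],[-1,-4,-5,0,0],[-1,-4,-5,0,0],[-1,0,0,0,0]]]'
python3 -c "
from h import *
show()
crop(grab_frame('top'),165,150,180,130,'t13',4.4)
crop(grab_frame('side'),190,120,170,170,'s13',3.5)"
```

```text
time: 22.35
tool_pos: [0.5252, 0.3473, 0.2366]
tool_rot: [0.525, -0.517, 0.476, -0.479]
contact_force: [0.2, -0.2, -0.5]
gripper_width: -0.001
t 22.35 st [  2.6 323.8] z 236.6 F(st) [ 0.2 -0.2] -0.5 w -0.0
tool axes in station yaw: x -90.0 z -0.0 ydown -0.9999
```

View pics/t13.png

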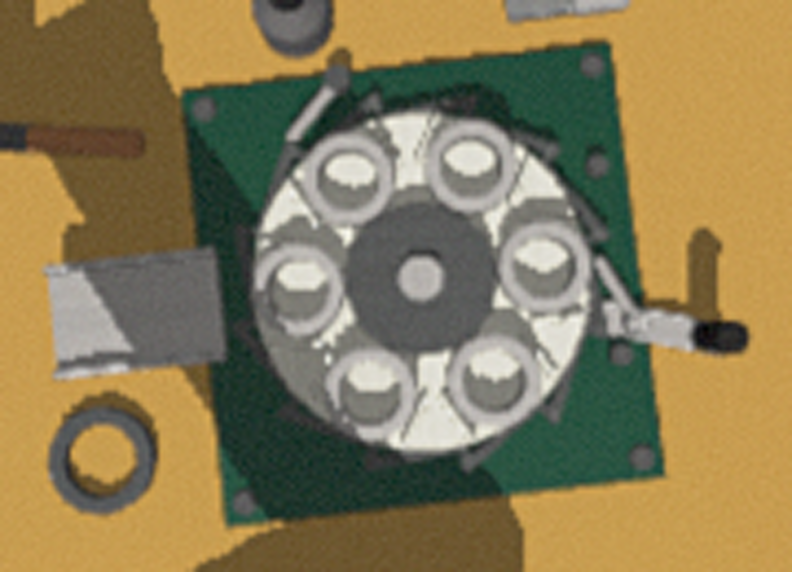

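View pics/s13.png

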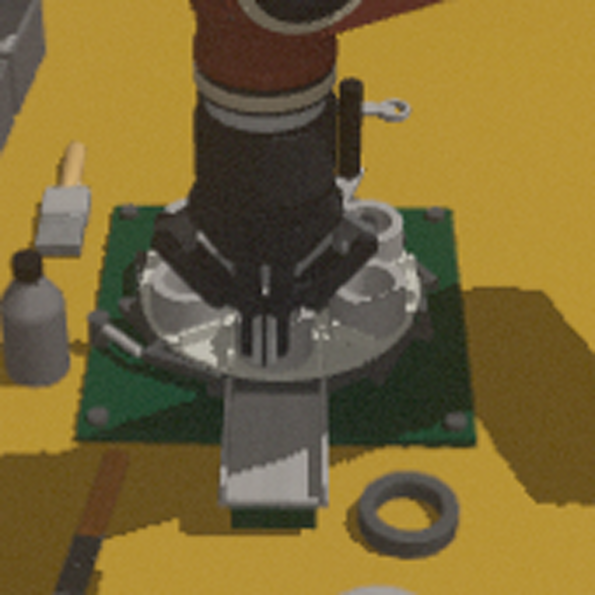

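```bash
python3 ang.py "[(298,289),(349,179),(370,390),(491,379),(543,267),(468,166)]"; python3 -c "
from h import *
crop(grab_frame('top'),220,170,80,75,'t14',8)
g=grab_frame('top');w=p2w(g,(165+735.5/4.4-.5,150+336.5/4.4-.5),.115)[:2];q=Rs.T@(w-O);print('grip',q,np.degrees(np.arctan2(q[1],q[0])))"
```

```text
79.2 89.0 29.0
78.5 29.7 29.7
78.9 149.2 29.2
78.7 -151.9 28.1
78.6 -91.7 28.3
78.0 -29.5 30.5
grip [-0.05873835 -0.18656371] -107.47626245610661
```

View pics/t14.png

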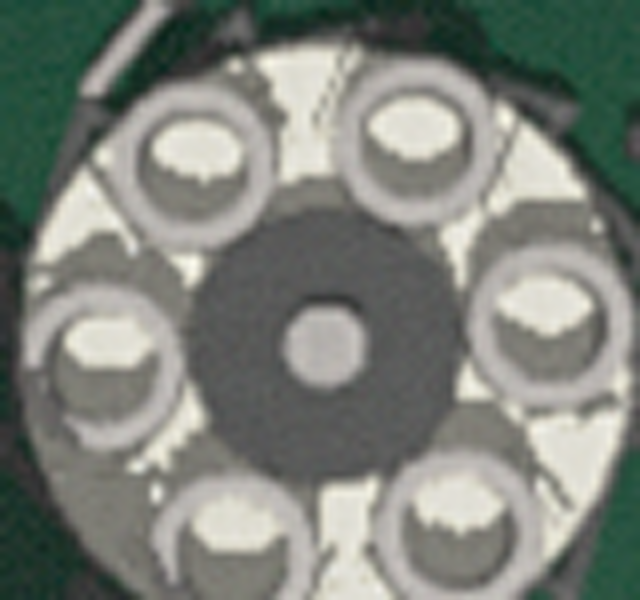

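```bash
python3 -m crank '[[[-1,0,0,0,0],[-1,0,0,0,0]]]'; python3 -c "
from h import *
show();print(job_done())"
```

```text
time: 22.85
tool_pos: [0.5228, 0.3428, 0.2288]
tool_rot: [-0.52, 0.521, -0.479, 0.479]
contact_force: [-0.6, -0.1, 0.8]
gripper_width: -0.001
t 22.85 st [-3.000e-01  3.195e+02] z 228.8 F(st) [-0.7 -0.1] 0.8 w -0.0
tool axes in station yaw: x -90.2 z -0.2 ydown -1.0
the job is handed in; nothing more can be done
None
```

The sleeve is in the empty pocket, home against the hub, with the lever back at its rest stop. I handed the job in at about 23 s; it reports no verdict.

**Lever and carousel:** I straddled the grip and worked the lever. The first forward push started from where the lever stood and took the carousel from about -65° to -60°. Two full strokes from the rest stop then took it to -30° and 0°, and I returned the lever fully. The top camera shows the lever at -107.5°, its rest angle.

**Sleeve:** I pushed it along the chute with shut fingers, without lifting it, until it met the hub and the force rose to 22 N.
- **Snag:** It caught sideways about 9 mm short, with roughly 9 N of side force. It slid free after I moved the fingers 4 mm sideways.
- **Final position:** Its centre measures 79.2 mm from the axis at 89.0°. The five fixed sleeves read 78.0–78.9 mm in the same picture, so it sits level with them.

**Checks that differed slightly:** The pocket angles read up to 2° below nominal, which I take as reading and calibration error. At the pocket, 1–2° is about 1.5–3 mm, inside the 8 mm limit.

**At the end:** The robot was clear of everything, and the file, collar, oiler, brush and spanner look undisturbed in the pictures. I judged those by eye and did not measure them.

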